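Push the cover home and snap the toggle clamp shut

TASK

With the fingertips only, push the cover casting that lies in the fixture's channel along until it is fully home against the two stop pins. Then push the red toggle lever over past its dead point until it snaps down into lock, so that the clamp's rubber foot holds the casting, and leave it so. Nothing is to be gripped: do not lift the casting, and leave the other things on the bench and on the fixture where they are.

Things in the scene. Friction and masses are not known exactly. Their poses are not given: they have to be found in the camera images.
- fixture: Clamping fixture, bolted down: aluminium plate over x -85..60, y -130..120 mm, top at z 12. Origin on the bench, z up; +x: the way the casting is pushed home; +y: from clamp to casting. Channel: two rails along x, 9 mm high, inner faces at y 6.5 and 103.5, open at -x. The toggle clamp's steel bracket stands at x -18..38, y -95..-33, up to z 65.
- seat (a point): Where the centre of the casting's underside is when fully home: x 10, y 55, z 12 mm in the fixture's frame (same axes), on the plate's top. Two upright stop pins, 12 mm thick, 11 high, end the channel: they touch the flange 33 mm beyond this point along +x, 28 mm either side of its middle.
- casting: Grey die-cast cover lying loose in the channel, 25 to 50 mm short of the pins. Origin: centre of its underside, z up, x along the channel. Flange 66 (x) by 92 (y) by 7 mm; boss on it over x -20..21, y -27..29, to 25 mm above the underside (rim to 28). 0.13 to 0.25 kg; slides freely when pushed at the middle of the -x side of its flange or boss.
- clamp_lever (a joint): Angle (rad) of the red-gripped lever; height above level = 1.2 - value. Open at 0: it stands up, leaning to the fixture's -y. Pushing its upper end towards -y, then down, raises it. Short of the dead point (0.80) the spring resists and sends it back; past it, it snaps down to its stop at 1.10 (locked) and stays. Takes 5 to 15 N across the grip.
- lever_pivot (a point): The lever's fixed pivot, x 10, y -78, z 55 mm in the fixture's frame (same axes). The lever turns about the fixture's x axis, in the plane x = 10 mm.
- lever_grip (a point): Point on the centre line of the lever's red round grip, 95 mm from the pivot; moves with the lever. The grip is 18 mm thick and runs from 50 to 128 mm from the pivot.
- clamp_foot: Black rubber-tipped spring foot, 11 mm thick, on the steel clamp arm, which the lever drives. Open, the arm stands up, its end near fixture y -10..0, 100 mm over the bench; as the lever locks, the foot comes down on the flange edge next to the clamp (fixture x 10, y 18) and presses with about 5 N. Origin at the arm's end, 27 mm above the rubber tip.
- aerosol_1: Tall spray can, 67 mm across, 205 high, fixed on the bench at the left. Also fixed: a guard frame between robot and bench, open in the middle: a sill along y at world x 305..355 mm, z up to 47; on it an upright post 30 mm square at x 311, y 460 and a narrow pane at x 330, y -330..-470, both 1.3 m high. The arm works through the opening.
- paste_tin: Bystander: round tin with a green lid, 67 mm across, 37 high, left on the bench. Origin under its centre.
- cover_casting_3: Bystander: a second, taller cover casting, 64 x 82 x 38 mm, waiting on the bench outside the fixture. Origin under its centre.
- marker: Bystander: white marker with a red cap, 128 x 17 mm, lying on the right. Origin under its centre.
- swarf_brush: Bystander: flat brush with a red handle, 229 x 64 x 12 mm, lying on the right. Origin under its centre.
- deburrer: Bystander: blue-handled deburring tool, 173 x 16 x 18 mm, lying just beyond the fixture's +x edge. Origin under its centre.
- flange_nut: Bystander: steel flange nut, 26 mm across, 14 high, lying on the fixture's plate in the corner at -x, -y. Origin under its centre.
Not all that is in view belongs to the job. What is shaped like the casting but blue or yellow is not meant.

How it is judged:
On the way, in this order (a step that is already met when the one before it is completed fails the run):
1. the casting is fully home against the stop pins while the clamp is still open (x of casting in the frame of seat between -0.003 and 0.004 m and y of casting in the frame of seat between -0.006 and 0.006 m and z of casting in the frame of seat below 0.003 m and angle between the x axis of casting and the x axis of fixture, either way round below 0.06 rad and value of joint clamp_lever below 0.5 rad), for 0.1 s.
2. the lever is pushed past its dead point and snaps into lock (value of joint clamp_lever above 1.03 rad), for 0.2 s.
At the end, for the whole second after the job is handed in: The casting lies flat in the channel within 3 mm of its seat along the channel (6 mm across it, 0.06 rad), the lever is locked (above 1.03 rad) and still, and the rubber foot presses on the casting with more than 2 N (x of casting in the frame of seat between -0.003 and 0.004 m and y of casting in the frame of seat between -0.006 and 0.006 m and z of casting in the frame of seat below 0.003 m and angle between the x axis of casting and the x axis of fixture, either way round below 0.06 rad and value of joint clamp_lever above 1.03 rad and velocity of joint clamp_lever below 0.05 rad/s and contact force between clamp_foot and casting above 2 N and linear speed of casting below 0.01 m/s); the robot touches nothing.
It fails at once if the casting is lifted more than 8 mm off the plate or tipped (z of casting in the frame of seat above 0.008 m or angle between casting's own z axis and vertical above 0.2 rad).
It fails at once if a bystander is moved more than 25 mm (distance of any of paste_tin, cover_casting_3, marker, swarf_brush, deburrer, flange_nut from where it was at the start of the episode above 0.025 m).
It also fails if it takes over 50 s, if anything falls off the work surface, if the arm or the gripper's body presses on something with over 40 N, if the wrist force passes 120 N, or if a joint passes its speed limit or range.

ROBOT

A 6-joint arm with a two-finger parallel gripper is mounted at the origin on a cart in front of the work surface, level with it; the furniture and walls round the work are solid. World frame = base frame: x ahead of the robot, y to its left, z up, the work surface at z = 0. Lengths are in m, angles in rad, forces in N, time in s.
With the tool pointing down it reaches from about 0.375 to 0.9 m from the base axis. Payload 3.1 kg.
Tool frame: the origin (TCP) lies between the finger pads; the fingertips stand 8 mm ahead of it and the grasp point (between the pads) lies 11 mm behind it; z points along the fingers, y is the line along which they close (so a half turn about z gives the same grasp; the last joint's range is limited). The gripper opens to 85 mm and grips with 20 to 120 N. Pads are 22 mm wide; open, the fingers measure 114 mm over their backs; the gripper's body (76 mm by 85 mm) begins 54 mm behind the grasp point. The pads swing forward as they close: fully open they stand 13 mm farther back than shut.
Start: joints at [-1.46, 0.527, 1.433, -0, 1.181, -0.178], TCP at [0.178, -0.599, 0.239] pointing down, gripper open.
Joint ranges: [-3.08, 3.08], [-0.75, 2.2], [0.22, 2.44], [-1.43, 4.57], [0, 2.65], [-2.85, 2.85]. Speed limits (rad/s): [2.79, 2.79, 3.14, 3.14, 3.14, 3.14].

INTERFACE

Orientations are given as a unit quaternion [x, y, z, w].
In Python, from station import readout, cams, sign_off gives the robot as it stands.
- The arm moves only by the tool send_rows, never from a script. Its argument "commands" is text: rows parted by semicolons, each of 5 numbers parted by spaces: the finger opening in mm, from 0 to 85.4, then the shift along the tool's x, y, z each as a share of 0.02 m, from -1 to 1, then the turn about the tool's z as a share of 4 degrees, from -1 to 1. In form: grip dx dy dz spin; .... A call has 1 to 20 rows; each row shifts and turns the commanded pose from where the row before left it, along the tool's axes as they then stand; what a row does not reach is not made up. A row lasts 1/12 s, in which the tool goes at most 41.7 mm and 7.16 degrees, less where a joint would pass 70% of its speed; a pose out of reach is approached as far as the arm can. A call with a number of a shift or a turn outside -1 to 1 is refused whole. A call with a gripper value outside its range is refused whole. The fingers move at their own pace and stop on an object; "grip_force" is the grip in N (left out, the last holds). Time passes only in rows, so rows that do not move let the fingers close. It gives the time, the measured TCP pose, the force, the opening and the grip force at its end, in the units of the state.
- readout.sense(): the state, without advancing time (a new reading comes with each control period).
- cams.snapshot(name): name is "scene" or "top" or "wrist"; returns a dict with "pixels" (420x560x3 uint8, red, green, blue), "intrinsics" (3x3 intrinsics, pixels), "eye" and "rotation" of the camera in the world. Camera axes: x right, y down, z forward; pixel columns grow to the right and rows downward; lengths in m; the calibration is good to about 2 mm. A picture is of the moment at which its call begins. There is no depth.
- sign_off(): hands the job in; it is judged then, once.
The state is a dict: "t": time; "q": joint angles; "qd": joint speeds; "tau": joint torques, N m; "tcp_pos": TCP position; "tool_rot": TCP orientation; "force": force on the tool from outside, world axes, zero at the start; "ft_torque": the same for the moment, N m; "finger_gap": opening from 0.0 (shut) to 1.0 (fully open); "gripper_force": force on a finger pad.
Only numpy, scipy, OpenCV 4.12 (cv2) and the standard library are available. Lean on these libraries where they do the work, as an engineer would, in place of code of your own. Each camera call takes 0.05 s, during which the arm holds its last target. There are 200 camera calls.

## Working session

There is one attempt and no reset: what is moved stays moved. The work goes in short steps, Python scripts to look and compute and a tool call to move; the robot and the scene stay as the last step left them, time stands still between calls to the robot, and variables do not carry over. Pictures are saved under pics/ and viewed, at most 10 in all, crops included, and the job is handed in when it is done.

Besides the shell and the picture viewer there is one more tool, called after "Call:" in YAML: its name, and indented under it one key for each argument. send_rows: Moves the arm, as the interface text tells. Its arguments: {"type":"object","properties":{"commands":{"type":"string"},"grip_force":{"type":"number"}},"required":["commands"]}

```bash
mkdir -p pics; python3 - <<'E'
from station import readout,cams
import cv2,json,numpy as np
s=readout.sense();print(s['t'],s['tcp_pos'],s['tool_rot'],s['finger_gap'])
for n in('top','scene'):
    d=cams.snapshot(n);cv2.imwrite(f'pics/{n}1.png',d['pixels'][:,:,::-1])
    np.savez(f'{n}1.npz',**{k:d[k] for k in('intrinsics','eye','rotation','pixels')})
    print(n,np.array(d['intrinsics']).tolist(),np.round(d['eye'],4).tolist(),np.round(d['rotation'],4).tolist())
E
```

```text
0.0 [ 0.17794251 -0.59841215  0.23833265] [ 9.89595245e-01  1.43875288e-01  4.17565029e-05 -1.07244263e-03] 0.9993246895405411
top [[495.8671820731054, 0.0, 278.39541482949363], [0.0, 495.8671820731054, 209.54425445525766], [0.0, 0.0, 1.0]] [0.4067, -0.0053, 1.4603] [-0.6959, 0.7159, -0.0391, 0.0418]
scene [[510.25964813621874, 0.0, 278.4382401820247], [0.0, 510.25964813621874, 210.30805388278225], [0.0, 0.0, 1.0]] [-0.499, -0.6204, 0.7551] [0.7436, -0.4197, 0.2658, -0.4475]
```

View pics/top1.png

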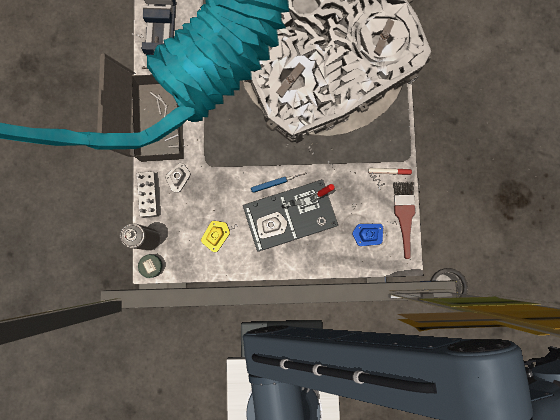

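View pics/scene1.png

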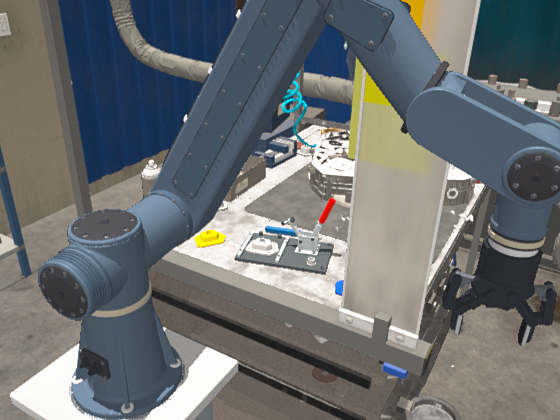

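The top view shows the fixture around pixels (243–339, 180–250), the casting at about (270,225), the red grip at about (325,190), and the nut at (321,221). I'll enlarge it to get the corners.

```bash
python3 - <<'E'
import cv2
im=cv2.imread('pics/top1.png')[165:265,230:350]
cv2.imwrite('pics/crop1.png',cv2.resize(im,None,fx=6,fy=6,interpolation=cv2.INTER_CUBIC))
E
```

```text
(no output)
```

View pics/crop1.png

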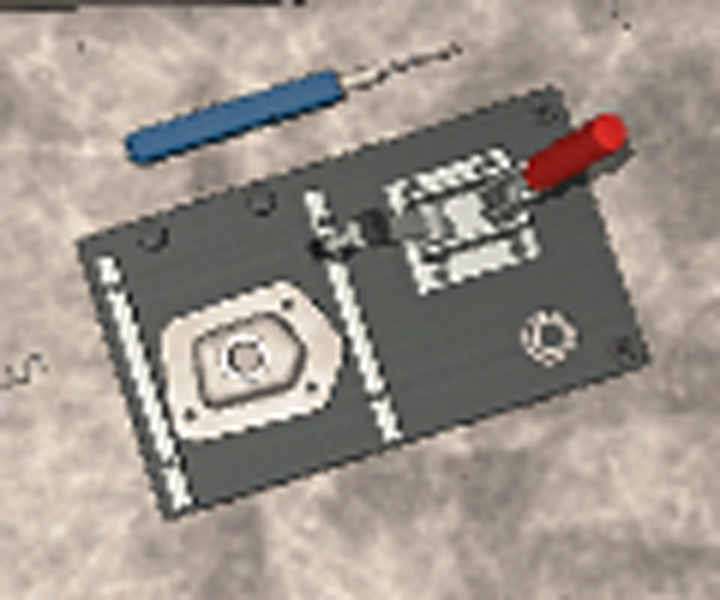

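The crop shows the plate corners at (78,242), (557,88), (650,362) and (168,518). The casting's -x edge runs along (190,440)–(320,408), and the nut is at (549,337).

```bash
cat > h.py <<'E'
import numpy as np
from scipy.spatial.transform import Rotation as R
from scipy.optimize import least_squares
def ray(d,px,z):
    r=R.from_quat(d['rotation']).as_matrix()@np.linalg.inv(d['intrinsics'])@[*px,1]
    e=np.array(d['eye']);return e+r*(z-e[2])/r[2]
E
python3 - <<'E'
from h import *
d=np.load('top1.npz')
un=lambda p:((p[0]+.5)/6-.5+230,(p[1]+.5)/6-.5+165)
P=np.array([ray(d,un(p),.012)[:2] for p in[(78,242),(557,88),(650,362),(168,518)]])
F=np.array([(60,120),(60,-130),(-85,-130),(-85,120)])/1e3
rot=lambda a:np.array([[np.cos(a),-np.sin(a)],[np.sin(a),np.cos(a)]])
s=least_squares(lambda v:(F@rot(v[2]).T+v[:2]-P).ravel(),[.5,0,0])
print(s.x,np.degrees(s.x[2]),s.fun.reshape(-1,2)*1e3)
f=lambda p,z:(rot(s.x[2]).T@(ray(d,un(p),z)[:2]-s.x[:2])*1e3).round(1)
for n,p,z in[('edge',(190,440),.019),('edge',(320,408),.019),('top',(280,283),.019),('top',(180,318),.019),('tip',(345,348),.019),('boss rim',(245,358),.04),('nut',(549,337),.026),('grip end',(608,133),.174),('rail',(392,436),.021),('deb',(330,85),.018),('pin',(262,205),.023),('pin',(153,240),.023)]: print(n,f(p,z))
E
```

```text
[ 0.56723018 -0.02785617  0.28595473] 16.383999137163773 [[ 0.92716473  1.18886818]
 [ 1.68697563 -0.8919522 ]
 [-0.67605215 -1.61595925]
 [-1.9380882   1.31904327]]
edge [-51.2  96.3]
edge [-55.9  31.6]
top [ 8.1 31.3]
top [ 6.8 82.8]
tip [-31.9  11. ]
boss rim [-23.4  58.9]
nut [-57.9 -84.2]
grip end [   9.7 -121.6]
rail [-79.7   2.7]
deb [ 93.7 -22.3]
pin [46.8 27.9]
pin [46.8 83.7]
```

Call:
send_rows:
  commands: "0 0.35 -0.9 0 0;0 0.35 -0.9 0 0;0 0.35 -0.9 0 0;0 0.35 -0.9 0 0;0 0.35 -0.9 0 0;0 0.35 -0.9 0 0;0 0.35 -0.9 0 0;0 0.35 -0.9 0 0;0 0.35 -0.9 0 0;0 0.35 -0.9 0 0;0 0.35 -0.9 0 0;0 0.35 -0.9 0 0;0 0.35 -0.9 0 0;0 0.35 -0.9 0 0"
  grip_force: 40

```text
t: 1.27
tcp_pos: [0.2001, -0.3283, 0.2391]
tool_rot: [0.99, 0.144, -0.0, -0.0]
force: [-0.4, -0.1, -0.4]
finger_gap: 0.001
gripper_force: 0.0
```

Call:
send_rows:
  commands: "0 0.85 -0.45 0 0;0 0.85 -0.45 0 0;0 0.85 -0.45 0 0;0 0.85 -0.45 0 0;0 0.85 -0.45 0 0;0 0.85 -0.45 0 0;0 0.85 -0.45 0 0;0 0.85 -0.45 0 0;0 0.85 -0.45 0 0;0 0 0 0 0"

```text
t: 2.1
tcp_pos: [0.3248, -0.2063, 0.2391]
tool_rot: [0.989, 0.145, 0.0, -0.001]
force: [-0.6, 0.1, -0.2]
finger_gap: 0.001
gripper_force: 0.0
```

Call:
send_rows:
  commands: "0 0.95 -0.8 0.5 0;0 0.95 -0.8 0.5 0;0 0.95 -0.8 0.5 0;0 0.95 -0.8 0.5 0;0 0.95 -0.8 0.5 0;0 0.95 -0.8 0.5 0;0 0.95 -0.8 0.5 0;0 0.95 -0.8 0.5 0;0 0.95 -0.8 0.5 0;0 0.95 -0.8 0.5 0;0 0 0 0 0"

```text
t: 3.02
tcp_pos: [0.4617, 0.001, 0.1379]
tool_rot: [0.989, 0.146, -0.0, -0.0]
force: [0.0, -0.7, 1.1]
finger_gap: -0.004
gripper_force: 0.0
```

```bash
python3 - <<'E'
from station import readout,cams
import cv2,numpy as np
from h import *
s=readout.sense();print(s['t'],s['tcp_pos'],np.degrees(R.from_quat(s['tool_rot']).as_euler('xyz')))
d=cams.snapshot('wrist');cv2.imwrite('pics/wrist1.png',d['pixels'][:,:,::-1])
np.savez('wrist1.npz',**{k:d[k] for k in('intrinsics','eye','rotation')});print(d['eye'])
E
```

```text
3.0167 [0.4616572  0.00098143 0.13785103] [-1.79951875e+02  1.53314579e-02  1.67341388e+01]
[0.53440456 0.02158544 0.27243789]
```

View pics/wrist1.png

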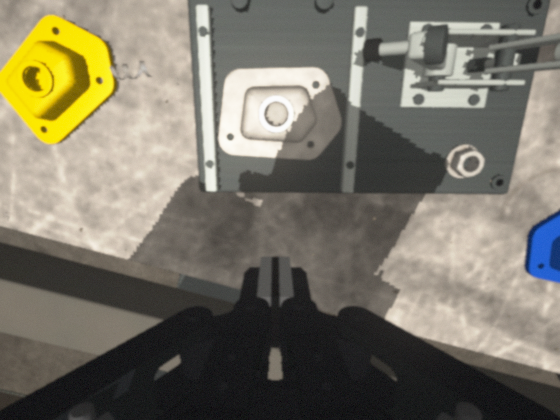

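The wrist view shows the plate's near corners at (198,191) and (507,193), the casting flange's near edge around y=157, its boss centre at (277,113), and the nut at (466,161).

```bash
python3 - <<'E'
from h import *
d=np.load('wrist1.npz')
a=ray(d,(198,191),.012);b=ray(d,(507,193),.012)
print(a,b,np.hypot(*(a-b)[:2]))
v=(a-b)[:2];yaw=np.arctan2(-v[0],v[1]);print(np.degrees(yaw))
c,s=np.cos(yaw),np.sin(yaw);M=np.array([[c,-s],[s,c]])
o=(a+b)[:2]/2-M@[-.085,-.005];print('origin',o)
f=lambda p,z:(M.T@(ray(d,p,z)[:2]-o)*1e3).round(1)
for n,p,z in[('edgeL',(222,155),.019),('edgeR',(300,159),.019),('boss',(277,113),.04),('railR in',(357,8),.021),('railR in',(342,190),.021),('railL',(209,8),.021),('nut',(466,161),.026)]:print(n,f(p,z))
print('tcp',M.T@(np.array([.46166,.00098])-o)*1e3)
E
```

```text
[0.45448739 0.06235667 0.012     ] [ 0.52466068 -0.17568893  0.012     ] 0.2481733206782581
16.424952274786975
origin [ 0.56969146 -0.02783564]
edgeL [-55.1  97.5]
edgeR [-57.7  38.5]
boss [-24.   56.3]
railR in [42.9  3.7]
railR in [-81.2   5.4]
railL [ 42.3 101.9]
nut [-57.4 -83.6]
tcp [-95.47491179  58.18659332]
```

Call:
send_rows:
  commands: "0 0 0 1 0;0 0 0 1 0;0 0 0 1 0;0 0 0 1 0;0 0 0.1 1 0;0 0 0 0.5 0;0 0 0 0.2 0;0 0 0 0 0;0 0 0 0 0"

```text
t: 3.82
tcp_pos: [0.4611, -0.0033, 0.0258]
tool_rot: [0.99, 0.144, 0.0, 0.0]
force: [0.1, -0.1, 0.8]
finger_gap: 0.0
gripper_force: 0.0
```

Call:
send_rows:
  commands: "0 0 0 0.1 0;0 0.5 0 0 0;0 0.5 0 0 0;0 0.4 0 0 0;0 0.25 0 0 0;0 0.25 0 0 0;0 0.25 0 0 0;0 0.25 0 0 0;0 0.2 0 0 0;0 0 0 0 0"

```text
t: 4.65
tcp_pos: [0.5121, 0.0121, 0.0233]
tool_rot: [0.99, 0.144, 0.001, 0.0]
force: [-0.1, -0.4, -0.2]
finger_gap: 0.004
gripper_force: 0.0
```

Call:
send_rows:
  commands: "0 0.1 0 0 0;0 0.1 0 0 0;0 0.1 0 0 0;0 0.1 0 0 0;0 0 0 0 0"

```text
t: 5.07
tcp_pos: [0.5191, 0.0143, 0.0233]
tool_rot: [0.99, 0.144, 0.0, 0.0]
force: [-1.0, -0.0, 0.5]
finger_gap: -0.0
gripper_force: 0.3
```

```bash
python3 - <<'E'
from station import readout,cams
import cv2,numpy as np
d=cams.snapshot('wrist');cv2.imwrite('pics/wrist2.png',d['pixels'][:,:,::-1])
np.savez('wrist2.npz',**{k:d[k] for k in('intrinsics','eye','rotation')});print(d['eye'])
E
```

```text
[0.59172096 0.0347436  0.1579699 ]
```

View pics/wrist2.png

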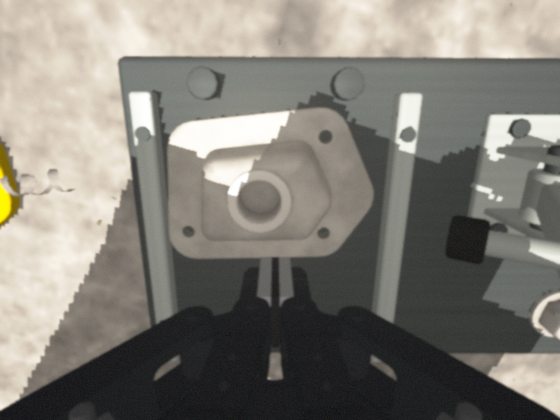

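The pins are at (204,83) and (348,83), and the flange's +x edge is at y≈108–120. That leaves about 4–8 mm to go, so I'll keep pushing in small steps.

Call:
send_rows:
  commands: "0 0.1 0 0 0;0 0.1 0 0 0;0 0 0 0 0"

```text
t: 5.37
tcp_pos: [0.5229, 0.0154, 0.0233]
tool_rot: [0.99, 0.144, 0.0, 0.0]
force: [-1.6, 0.5, 0.3]
finger_gap: 0.004
gripper_force: 0.2
```

Call:
send_rows:
  commands: "0 0.05 0 0 0;0 0.05 0 0 0;0 0 0 0 0"

```text
t: 5.62
tcp_pos: [0.5244, 0.016, 0.0233]
tool_rot: [0.99, 0.144, 0.0, 0.0]
force: [-1.0, 0.1, -0.7]
finger_gap: 0.002
gripper_force: 0.4
```

Call:
send_rows:
  commands: "0 0.1 0 0 0;0 0 0 0 0;0 0 0 0 0"

```text
t: 5.87
tcp_pos: [0.5254, 0.0167, 0.0232]
tool_rot: [0.99, 0.144, -0.001, -0.0]
force: [-3.4, -0.2, 0.8]
finger_gap: -0.0
gripper_force: 1.4
```

Call:
send_rows:
  commands: "0 0.1 0 0 0;0 0 0 0 0;0 0 0 0 0"

```text
t: 6.12
tcp_pos: [0.5258, 0.0174, 0.0232]
tool_rot: [0.99, 0.144, -0.002, -0.001]
force: [-4.9, -1.3, 3.6]
finger_gap: 0.001
gripper_force: 3.0
```

Call:
send_rows:
  commands: "0 0.1 0 0 0;0 0.05 0 0 0;0 0 0 0 0"

```text
t: 6.37
tcp_pos: [0.5262, 0.0181, 0.0231]
tool_rot: [0.989, 0.144, -0.005, -0.001]
force: [-10.0, -2.6, 7.1]
finger_gap: -0.002
gripper_force: 5.5
```

```bash
python3 - <<'E'
from station import readout,cams
import cv2,numpy as np
d=cams.snapshot('wrist');cv2.imwrite('pics/wrist3.png',d['pixels'][:,:,::-1])
np.savez('wrist3.npz',**{k:d[k] for k in('intrinsics','eye','rotation')})
E
```

```text
(no output)
```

View pics/wrist3.png

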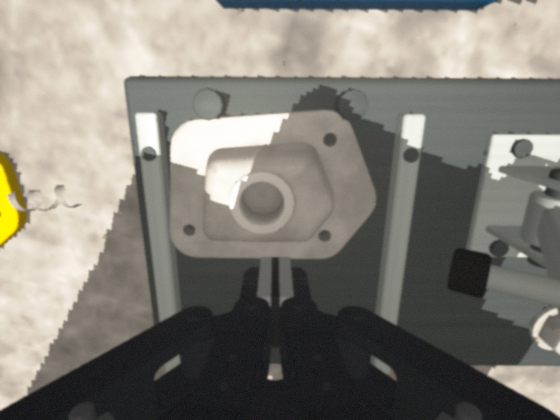

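Now in contact at 10 N, with pins at (208,102) and (352,102). The left side may still have a gap, so I'll enlarge that area.

```bash
python3 - <<'E'
import cv2
im=cv2.imread('pics/wrist3.png')[80:270,140:400]
im=cv2.convertScaleAbs(im,alpha=1.3,beta=20)
cv2.imwrite('pics/crop3.png',cv2.resize(im,None,fx=3,fy=3,interpolation=cv2.INTER_CUBIC))
E
```

```text
(no output)
```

View pics/crop3.png

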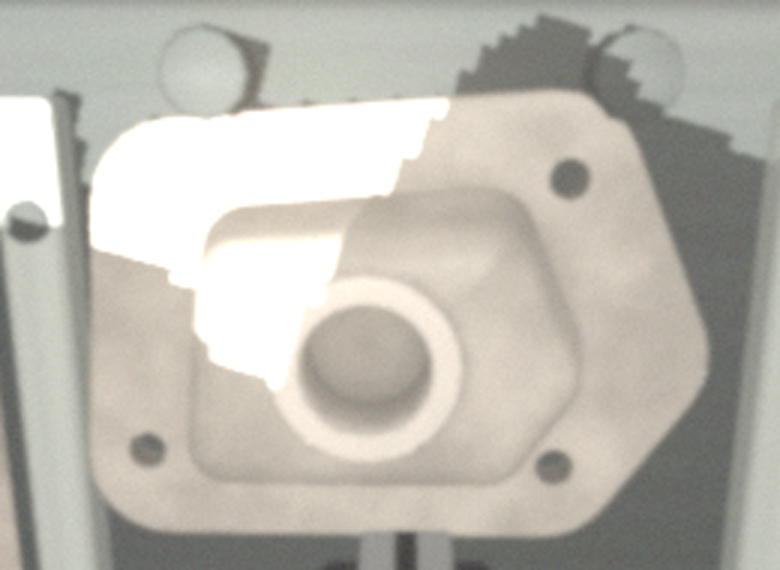

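The flange looks touching at the left pin (crop 203,115), and its right corner (600,105) is by the right pin. The edges look skewed, so I'll compute this in the fixture frame.

```bash
python3 - <<'E'
from h import *
d=np.load('wrist3.npz');K=d['intrinsics'];print(K[0,0],R.from_quat(d['rotation']).as_matrix().round(3).tolist(),d['eye'])
un=lambda p:((p[0]+.5)/3-.5+140,(p[1]+.5)/3-.5+80)
a=ray(d,un((203,70)),.023)[:2];b=ray(d,un((640,72)),.023)[:2]
v=a-b;yaw=np.arctan2(-v[0],v[1]);print('pins',a,b,np.hypot(*v),np.degrees(yaw))
yaw=np.radians(16.4)
c,s=np.cos(yaw),np.sin(yaw);M=np.array([[c,-s],[s,c]]);o=(a+b)/2-M@[.049,.055];print(o)
f=lambda p,z:(M.T@(ray(d,un(p),z)[:2]-o)*1e3).round(1)
for n,p,z in[('pinL',(203,70),.023),('pinR',(640,72),.023),('topL',(200,117),.019),('top',(400,97),.019),('topR',(560,90),.019),('chamf',(620,120),.019),('tip',(708,355),.019),('botR',(550,537),.019),('bot mid',(360,533),.019),('botL',(165,530),.019),('leftT',(92,210),.019),('leftB',(93,480),.019),('holeTR',(570,179),.019),('holeBR',(553,466),.019),('holeBL',(148,449),.019),('boss',(366,368),.04),('railL T',(62,150),.021),('railL B',(103,500),.021)]:print(n,f(p,z))
E
```

```text
333.78949186950194 [[0.287, -0.912, -0.294], [-0.958, -0.274, -0.084], [-0.004, 0.306, -0.952]] [0.60029651 0.0385906  0.15700518]
pins [0.59275093 0.06387844] [0.60848637 0.01046529] 0.055682749517014685 16.41490488130355
[ 0.56914105 -0.02942513]
pinL [49.  82.8]
pinR [49.  27.2]
topL [43.  84.4]
top [45.7 57.8]
topR [46.7 36.7]
chamf [42.9 28.5]
tip [10.5 13.6]
botR [-18.2  34.8]
bot mid [-17.8  63.6]
botL [-17.5  93.2]
leftT [30.7 99.9]
leftB [ -9.3 103.4]
holeTR [35.2 34.7]
holeBR [-6.6 34.9]
holeBL [-4.3 94.8]
boss [14.5 61.6]
railL T [ 38.8 102.5]
railL B [-11.7 101.5]
```

The casting has turned about 4.5° and shifted +y. Its -x edge isn't square, so the flat fingers turned it and the right corner slid past the right pin. I'll pull it back by the boss's +x face, then push again with the tool turned to match the edge.

Call:
send_rows:
  commands: "0 -0.5 0 0 0;0 0 0 -1 0;0 0 -0.2 -1 0;0 0 -0.2 -0.7 0;0 0 0 0 0;0 1 0 0 0;0 1 0 0 0;0 1 0 0 0;0 1 0 0 0;0 0.9 0 0 0;0 0 0 0 0;0 0 0 0 0"

```text
t: 7.42
tcp_pos: [0.6137, 0.0507, 0.0766]
tool_rot: [0.99, 0.144, 0.0, 0.0]
force: [-0.2, -1.2, -0.1]
finger_gap: -0.002
gripper_force: 0.0
```

Call:
send_rows:
  commands: "0 0 0.5 0 0;0 0 0 1 0;0 0 0 0.8 0;0 0 0 0.35 0;0 0 0 0 0;0 -0.4 0 0 0;0 -0.3 0 0 0;0 -0.2 0 0 0;0 -0.2 0 0 0;0 0 0 0 0"

```text
t: 8.25
tcp_pos: [0.5942, 0.0346, 0.0351]
tool_rot: [0.99, 0.144, 0.0, 0.0]
force: [-0.6, -0.1, 0.4]
finger_gap: -0.002
gripper_force: 0.0
```

Call:
send_rows:
  commands: "0 -0.15 0 0 0;0 -0.15 0 0 0;0 -0.1 0 0 0;0 0 0 0 0"

```text
t: 8.58
tcp_pos: [0.5879, 0.0323, 0.0348]
tool_rot: [0.99, 0.144, 0.001, 0.0]
force: [2.6, -1.2, 1.0]
finger_gap: 0.002
gripper_force: 1.0
```

Call:
send_rows:
  commands: "0 -0.1 0 0 0;0 -0.1 0 0 0;0 -0.1 0 0 0;0 -0.1 0 0 0;0 0 0 0 0"

```text
t: 9.0
tcp_pos: [0.5788, 0.0302, 0.0343]
tool_rot: [0.99, 0.144, -0.0, -0.0]
force: [1.9, -0.9, 2.0]
finger_gap: -0.0
gripper_force: 1.2
```

Call:
send_rows:
  commands: "0 0.5 0 0 0;0 0 0 -1 0;0 0 -0.3 -1 0;0 0 -0.2 -0.1 0;0 -1 0 0 0;0 -1 0 0 0;0 -1 0 0 0;0 -1 0 0 0;0 -1 0 0 0;0 0 0.3 0 0;0 0 0 0 0;0 0 0 0 0"

```text
t: 10.0
tcp_pos: [0.4926, 0.0083, 0.076]
tool_rot: [0.99, 0.144, 0.0, -0.0]
force: [0.6, -0.1, -0.3]
finger_gap: 0.0
gripper_force: 0.0
```

```bash
python3 - <<'E'
from station import readout,cams
import cv2,numpy as np
d=cams.snapshot('wrist');cv2.imwrite('pics/wrist4.png',d['pixels'][:,:,::-1])
np.savez('wrist4.npz',**{k:d[k] for k in('intrinsics','eye','rotation')})
im=d['pixels'][:300,100:460,::-1];im=cv2.convertScaleAbs(im,alpha=1.2,beta=15)
cv2.imwrite('pics/crop4.png',cv2.resize(im,None,fx=2,fy=2,interpolation=cv2.INTER_CUBIC))
E
```

```text
(no output)
```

View pics/crop4.png

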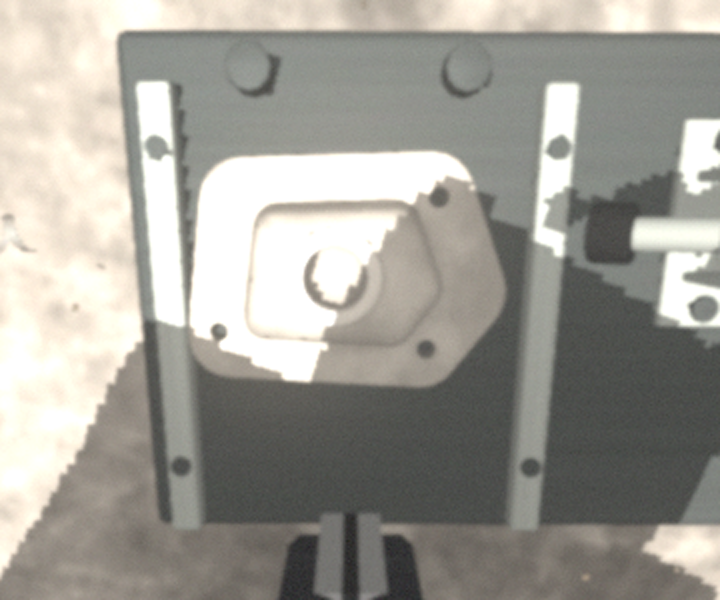

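The casting now sits about 10 mm clear of the pins (pins at (249,68) and (467,68)), nearly square, and close to the left rail.

```bash
python3 - <<'E'
from h import *
d=np.load('wrist4.npz')
un=lambda p:((p[0]+.5)/2-.5+100,(p[1]+.5)/2-.5)
a=ray(d,un((249,66)),.023)[:2];b=ray(d,un((467,67)),.023)[:2]
v=a-b;print('pins',np.hypot(*v),np.degrees(np.arctan2(-v[0],v[1])))
yaw=np.radians(16.4)
c,s=np.cos(yaw),np.sin(yaw);M=np.array([[c,-s],[s,c]]);o=(a+b)/2-M@[.049,.055];print(o)
f=lambda p,z:(M.T@(ray(d,un(p),z)[:2]-o)*1e3).round(1)
for n,p,z in[('topL',(235,157),.019),('topR',(440,152),.019),('tip',(505,290),.019),('botR',(430,386),.019),('bot mid',(340,382),.019),('botL',(220,377),.019),('leftT',(202,190),.019),('leftB',(190,340),.019),('holeTR',(438,196),.019),('holeBR',(426,349),.019),('holeBL',(219,331),.019),('railR T',(546,100),.021),('railR B',(512,500),.021)]:print(n,f(p,z))
print('tcp',M.T@(np.array([.4926,.0083])-o)*1e3)
E
```

```text
pins 0.05507474299422608 16.30649721879039
[ 0.56844492 -0.02949741]
topL [27.9 87.8]
topR [29.3 32.9]
tip [-7. 13.]
botR [-35.1  33.2]
bot mid [-34.   59.8]
botL [-32.6  95.1]
leftT [19.5 97.1]
leftB [-21.6 103.2]
holeTR [18.1 33. ]
holeBR [-24.   34.7]
holeBL [-18.9  94.7]
railR T [41.7  6.3]
railR B [-70.8   6.7]
tcp [-62.08731131  57.67375092]
```

Call:
send_rows:
  commands: "0 0 0 1 1;0 0 0 1 0;0 0 0 0.65 0;0 0 0 0 0;0 0.3 0 0 0;0 0.2 0 0 0;0 0.15 0 0 0;0 0.15 0 0 0;0 0.1 0.02 0 0;0 0.1 0.02 0 0;0 0.1 0.02 0 0;0 0.1 0.02 0 0;0 0 0 0 0"

```text
t: 11.13
tcp_pos: [0.5161, 0.0121, 0.0234]
tool_rot: [0.994, 0.109, 0.0, 0.0]
force: [-1.8, -0.0, 2.5]
finger_gap: 0.002
gripper_force: 0.8
```

Call:
send_rows:
  commands: "0 0.1 0 0 0;0 0.1 0 0 0;0 0 0 0 0"

```text
t: 11.38
tcp_pos: [0.5203, 0.013, 0.0233]
tool_rot: [0.994, 0.109, 0.0, 0.0]
force: [-1.6, -1.0, 0.5]
finger_gap: -0.002
gripper_force: 0.7
```

Call:
send_rows:
  commands: "0 0.05 0 0 0;0 0.05 0 0 0;0 0 0 0 0"

```text
t: 11.63
tcp_pos: [0.5219, 0.0135, 0.0233]
tool_rot: [0.994, 0.109, 0.0, 0.0]
force: [-1.9, -0.6, 1.5]
finger_gap: -0.003
gripper_force: 0.8
```

Call:
send_rows:
  commands: "0 0.05 0 0 0;0 0 0 0 0;0 0 0 0 0"

```text
t: 11.88
tcp_pos: [0.5228, 0.0137, 0.0233]
tool_rot: [0.994, 0.109, 0.0, 0.0]
force: [-1.1, -1.0, 1.0]
finger_gap: 0.002
gripper_force: 0.7
```

Call:
send_rows:
  commands: "0 0.05 0 0 0;0 0.05 0 0 0;0 0 0 0 0"

```text
t: 12.13
tcp_pos: [0.5248, 0.0141, 0.0233]
tool_rot: [0.994, 0.109, 0.0, 0.0]
force: [-1.3, -0.3, -0.1]
finger_gap: 0.001
gripper_force: 0.7
```

Call:
send_rows:
  commands: "0 0.05 0 0 0;0 0.05 0 0 0;0 0 0 0 0"

```text
t: 12.38
tcp_pos: [0.5255, 0.0147, 0.0232]
tool_rot: [0.994, 0.109, -0.001, -0.0]
force: [-4.0, -0.6, 2.9]
finger_gap: 0.0
gripper_force: 2.1
```

Call:
send_rows:
  commands: "0 0.1 0 0 0;0 0 0 0 0;0 0 0 0 0"

```text
t: 12.63
tcp_pos: [0.526, 0.0152, 0.0232]
tool_rot: [0.994, 0.11, -0.003, -0.001]
force: [-5.7, -1.6, 4.1]
finger_gap: -0.003
gripper_force: 3.5
```

```bash
python3 - <<'E'
from station import readout,cams
import cv2,numpy as np
d=cams.snapshot('wrist')
np.savez('wrist5.npz',**{k:d[k] for k in('intrinsics','eye','rotation')})
im=d['pixels'][70:270,140:400,::-1];im=cv2.convertScaleAbs(im,alpha=1.2,beta=15)
cv2.imwrite('pics/crop5.png',cv2.resize(im,None,fx=3,fy=3,interpolation=cv2.INTER_CUBIC))
E
```

```text
(no output)
```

View pics/crop5.png

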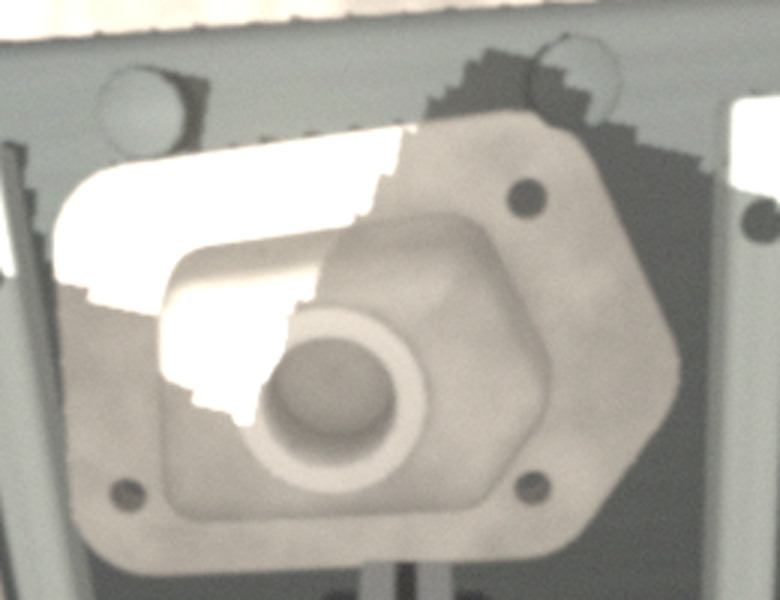

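```bash
python3 - <<'E'
from h import *
d=np.load('wrist5.npz')
un=lambda p:((p[0]+.5)/3-.5+140,(p[1]+.5)/3-.5+70)
a=ray(d,un((142,110)),.023)[:2];b=ray(d,un((576,79)),.023)[:2]
v=a-b;print('pins',np.hypot(*v),np.degrees(np.arctan2(-v[0],v[1])))
yaw=np.radians(16.4)
c,s=np.cos(yaw),np.sin(yaw);M=np.array([[c,-s],[s,c]]);o=(a+b)/2-M@[.049,.055];print(o)
f=lambda p,z:(M.T@(ray(d,un(p),z)[:2]-o)*1e3).round(1)
for n,p,z in[('pinL',(142,110),.023),('pinR',(576,79),.023),('topL',(150,162),.019),('topM',(400,125),.019),('topR',(510,111),.019),('tip',(680,365),.019),('botR',(530,557),.019),('bot mid',(360,566),.019),('botL',(150,575),.019),('leftT',(55,260),.019),('leftB',(70,500),.019),('holeTR',(526,198),.019),('holeBR',(533,487),.019),('holeBL',(127,494),.019),('railL',(5,200),.021),('railL',(85,570),.021),('railR',(722,200),.021),('railR',(706,560),.021)]:print(n,f(p,z))
E
```

```text
pins 0.055561905324630574 16.502820007208157
[ 0.56918517 -0.02953062]
pinL [49.  82.8]
pinR [49.  27.2]
topL [42.3 83.7]
topM [44.9 49.9]
topR [45.7 35.3]
tip [ 9.6 12.4]
botR [-19.   34.5]
bot mid [-18.8  60.3]
botL [-18.3  92.4]
leftT [30.2 98.7]
leftB [ -5.3 102.5]
holeTR [34.3 33.6]
holeBR [-7.7 33.8]
holeBL [-4.9 93.9]
railL [ 38.8 103.2]
railL [-15.9 101.4]
railR [32.5  7.7]
railR [-20.2   8.5]
```

Same pose again: with the casting 2.5–3 mm towards +y, its right corner slips beside the right pin. I'll pull it back once more, nudge the boss towards -y, then push home.

Call:
send_rows:
  commands: "0 -0.5 0 0 0;0 0 0 -1 -1;0 0 -0.25 -1 0;0 0 -0.25 -0.7 0;0 0 0 0 0;0 1 0 0 0;0 1 0 0 0;0 1 0 0 0;0 1 0 0 0;0 0.9 0 0 0;0 0 0 0 0;0 0 0.5 0 0;0 0 0 1 0;0 0 0 0.8 0;0 0 0 0.35 0;0 0 0 0 0"

```text
t: 14.02
tcp_pos: [0.6102, 0.04, 0.0321]
tool_rot: [0.99, 0.143, -0.003, -0.001]
force: [0.8, 0.8, 0.6]
finger_gap: -0.0
gripper_force: 0.0
```

Call:
send_rows:
  commands: "0 -0.4 0 0 0;0 -0.3 0 0 0;0 -0.2 0 0 0;0 -0.2 0 0 0;0 -0.15 0 0 0;0 -0.15 0 0 0;0 -0.1 0 0 0;0 -0.1 0 0 0;0 -0.1 0 0 0;0 0 0 0 0"

```text
t: 14.85
tcp_pos: [0.5806, 0.0308, 0.0347]
tool_rot: [0.99, 0.144, 0.001, 0.0]
force: [3.1, 0.1, 1.8]
finger_gap: 0.001
gripper_force: 1.5
```

Call:
send_rows:
  commands: "0 0.5 0 0 0;0 0 0 -1 0;0 0 0 -1 0;0 0 0 -0.1 0;0 -0.5 -1 0 0;0 -0.5 -1 0 0;0 -0.5 -1 0 0;0 -0.5 0 0 0;0 0 0 0 0;0 0 0 0 0"

```text
t: 15.68
tcp_pos: [0.5329, 0.0802, 0.0756]
tool_rot: [0.99, 0.144, -0.001, -0.0]
force: [1.1, 0.2, 0.6]
finger_gap: -0.001
gripper_force: 0.0
```

Call:
send_rows:
  commands: "0 0 0 1 0;0 0 0 1 0;0 0 0 0.1 0;0 0 0.3 0 0;0 0 0.3 0 0;0 0 0.15 0 0;0 0 0.15 0 0;0 0 0 0 0"

```text
t: 16.35
tcp_pos: [0.5403, 0.0618, 0.0351]
tool_rot: [0.99, 0.143, 0.001, 0.0]
force: [-0.3, 0.3, -1.0]
finger_gap: -0.001
gripper_force: 0.0
```

Call:
send_rows:
  commands: "0 0 0.1 0 0;0 0 0.1 0 0;0 0 0 0 0"

```text
t: 16.6
tcp_pos: [0.5405, 0.0589, 0.0347]
tool_rot: [0.99, 0.144, 0.0, -0.0]
force: [-0.3, 1.7, 0.6]
finger_gap: 0.0
gripper_force: 0.7
```

Call:
send_rows:
  commands: "0 0 0.1 0 0;0 0 0 0 0"

```text
t: 16.77
tcp_pos: [0.5408, 0.0571, 0.0345]
tool_rot: [0.99, 0.144, -0.0, -0.0]
force: [-0.7, 1.2, 2.3]
finger_gap: -0.0
gripper_force: 1.4
```

Call:
send_rows:
  commands: "0 0 0.05 0 0;0 0 0.05 0 0;0 0 0 0 0"

```text
t: 17.02
tcp_pos: [0.5412, 0.0556, 0.0345]
tool_rot: [0.99, 0.144, -0.0, -0.0]
force: [-1.7, 5.0, 4.9]
finger_gap: 0.001
gripper_force: 3.0
```

Call:
send_rows:
  commands: "0 0 -0.5 0 0;0 0 0 -1 0;0 0 0 -1 0;0 -1 0 -0.1 0;0 -1 0 0 0;0 -0.95 0.8 0 0;0 0 0.8 0 0;0 0 0.6 0 0;0 0 0 0 0;0 0 0 0 0"

```text
t: 17.85
tcp_pos: [0.4959, 0.0051, 0.0762]
tool_rot: [0.99, 0.143, 0.001, 0.0]
force: [-0.3, 0.4, 0.2]
finger_gap: -0.001
gripper_force: 0.0
```

```bash
python3 - <<'E'
from station import cams
import cv2
d=cams.snapshot('wrist');cv2.imwrite('pics/wrist6.png',d['pixels'][:,:,::-1])
E
```

Call:
send_rows:
  commands: "0 0 0 1 1;0 0 0 1 0;0 0 0 0.65 0;0 0 0 0 0;0 0.3 -0.02 0 0;0 0.2 -0.01 0 0;0 0.15 -0.01 0 0;0 0.15 -0.01 0 0;0 0.1 -0.01 0 0;0 0.1 -0.01 0 0;0 0.1 -0.01 0 0;0 0.1 -0.01 0 0;0 0 0 0 0"

```text
t: 18.98
tcp_pos: [0.5177, 0.0128, 0.0234]
tool_rot: [0.994, 0.109, -0.0, -0.0]
force: [-2.4, -0.5, 0.9]
finger_gap: 0.004
gripper_force: 0.8
```

Call:
send_rows:
  commands: "0 0.05 0 0 0;0 0.05 0 0 0;0 0 0 0 0"

```text
t: 19.23
tcp_pos: [0.5194, 0.0132, 0.0233]
tool_rot: [0.994, 0.109, -0.0, -0.0]
force: [-2.9, 0.4, 1.5]
finger_gap: -0.001
gripper_force: 1.2
```

Call:
send_rows:
  commands: "0 0.05 0 0 0;0 0.05 0 0 0;0 0 0 0 0"

```text
t: 19.48
tcp_pos: [0.5215, 0.0137, 0.0232]
tool_rot: [0.994, 0.109, -0.0, -0.0]
force: [-2.5, 0.9, 1.7]
finger_gap: -0.0
gripper_force: 1.3
```

Call:
send_rows:
  commands: "0 0.05 0 0 0;0 0 0 0 0;0 0 0 0 0"

```text
t: 19.73
tcp_pos: [0.5226, 0.0139, 0.0232]
tool_rot: [0.994, 0.109, -0.0, -0.0]
force: [-2.4, 0.5, 1.4]
finger_gap: -0.006
gripper_force: 1.2
```

Call:
send_rows:
  commands: "0 0.05 0 0 0;0 0 0 0 0;0 0 0 0 0"

```text
t: 19.98
tcp_pos: [0.5237, 0.014, 0.0232]
tool_rot: [0.994, 0.109, 0.0, -0.0]
force: [-1.0, 0.3, 0.5]
finger_gap: 0.006
gripper_force: 1.1
```

Call:
send_rows:
  commands: "0 0.05 0 0 0;0 0 0 0 0;0 0 0 0 0"

```text
t: 20.23
tcp_pos: [0.5243, 0.0143, 0.0232]
tool_rot: [0.994, 0.109, -0.0, -0.0]
force: [-3.3, 1.3, -0.1]
finger_gap: -0.001
gripper_force: 1.5
```

Call:
send_rows:
  commands: "0 0.05 0 0 0;0 0.05 0 0 0;0 0 0 0 0"

```text
t: 20.48
tcp_pos: [0.5249, 0.0147, 0.0232]
tool_rot: [0.994, 0.109, -0.002, -0.0]
force: [-6.0, 0.8, 2.6]
finger_gap: -0.001
gripper_force: 3.0
```

```bash
python3 - <<'E'
from station import readout,cams
import cv2,numpy as np
d=cams.snapshot('wrist')
np.savez('wrist7.npz',**{k:d[k] for k in('intrinsics','eye','rotation')})
im=d['pixels'][70:270,140:400,::-1];im=cv2.convertScaleAbs(im,alpha=1.2,beta=15)
cv2.imwrite('pics/crop7.png',cv2.resize(im,None,fx=3,fy=3,interpolation=cv2.INTER_CUBIC))
E
```

```text
(no output)
```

View pics/crop7.png

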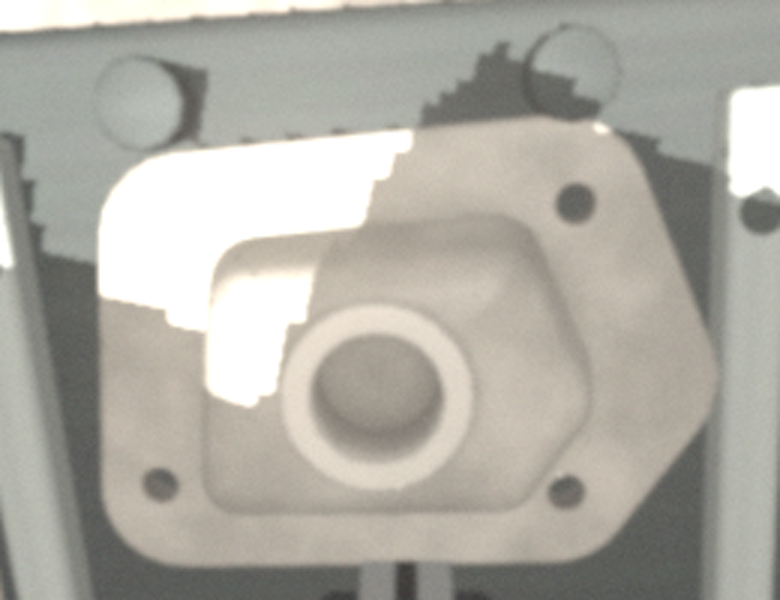

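Both pins, at (140,103) and (572,72), now touch the flange, and the tip is by the right rail. I'll check this with numbers.

```bash
python3 - <<'E'
from h import *
d=np.load('wrist7.npz')
un=lambda p:((p[0]+.5)/3-.5+140,(p[1]+.5)/3-.5+70)
a=ray(d,un((140,103)),.023)[:2];b=ray(d,un((572,72)),.023)[:2]
yaw=np.radians(16.4)
c,s=np.cos(yaw),np.sin(yaw);M=np.array([[c,-s],[s,c]]);o=(a+b)/2-M@[.049,.055];print(o)
f=lambda p,z:(M.T@(ray(d,un(p),z)[:2]-o)*1e3).round(1)
for n,p,z in[('pinL',(140,103),.023),('pinR',(572,72),.023),('topL',(165,153),.019),('topR',(530,118),.019),('topRR',(590,120),.019),('tip',(718,375),.019),('botR',(560,562),.019),('bot mid',(380,565),.019),('botL',(190,566),.019),('leftT',(98,240),.019),('leftB',(102,490),.019),('holeTR',(576,203),.019),('holeBR',(566,491),.019),('holeBL',(161,485),.019)]:print(n,f(p,z))
E
```

```text
[ 0.56879286 -0.02946905]
pinL [48.9 82.6]
pinR [49.1 27.4]
topL [42.5 81.2]
topR [43.7 32.4]
topRR [43.  24.5]
tip [6.8 6.6]
botR [-21.   29.7]
bot mid [-19.7  57. ]
botL [-18.   85.8]
leftT [31.6 92. ]
leftB [-4.9 97.2]
holeTR [32.3 26.5]
holeBR [-9.5 28.6]
holeBL [-4.7 88.4]
```

The casting is home: x about 10.5 mm, y about 52.5 mm, yaw about 0.02 rad. Next I back off, rise and move over in front of the lever.

Call:
send_rows:
  commands: "0 -0.5 0 0 0;0 -0.1 0 -0.8 0;0 0 0 -1 -1;0 0 0 -1 0;0 0 0 -1 0;0 0 0 -1 0;0 0 0 -1 0;0 0 0 -1 0;0 0 0 -0.4 0;0 0 0 0 0;0 0.4 0.9 0 0;0 0.4 0.9 0 0;0 0.4 0.9 0 0;0 0.4 0.9 0 0;0 0.4 0.9 0 0;0 0.4 0.9 0 0;0 0.2 0.9 0 0;0 0 0 0 0;0 0 0 0 0"

```text
t: 22.12
tcp_pos: [0.6005, -0.0946, 0.1658]
tool_rot: [0.99, 0.143, -0.001, -0.0]
force: [0.4, 0.2, -0.5]
finger_gap: 0.002
gripper_force: 0.0
```

Call:
send_rows:
  commands: "0 -0.1 0.6 0 0;0 0 0.5 0.1 0;0 0 0.35 0 0;0 0 0.25 0.1 0;0 0 0.25 0.1 0;0 0 0 0 0"

```text
t: 22.62
tcp_pos: [0.6094, -0.1323, 0.1611]
tool_rot: [0.99, 0.144, -0.0, -0.0]
force: [-2.2, 1.9, 1.2]
finger_gap: -0.001
gripper_force: 1.2
```

Call:
send_rows:
  commands: "0 0 0.45 0.25 0;0 0 0.45 0.25 0;0 0 0.45 0.3 0;0 0 0.4 0.35 0;0 0 0 0 0"

```text
t: 23.03
tcp_pos: [0.6196, -0.1654, 0.1381]
tool_rot: [0.99, 0.144, -0.0, -0.001]
force: [-1.6, 3.1, 4.7]
finger_gap: -0.002
gripper_force: 2.8
```

Call:
send_rows:
  commands: "0 0 0.35 0.4 0;0 0 0.3 0.45 0;0 0 0.2 0.45 0;0 0 0.1 0.4 0;0 0 0 0 0;0 0 0 0 0"

```text
t: 23.53
tcp_pos: [0.625, -0.1837, 0.1036]
tool_rot: [0.99, 0.144, -0.0, -0.0]
force: [0.5, -0.9, -0.6]
finger_gap: 0.002
gripper_force: 0.0
```

Call:
send_rows:
  commands: "0 0 0 -1 0;0 0 0 -1 0;0 0 0 -1 0;0 0 0 -1 0;0 0 0 -1 0;0 -1 0 -0.5 0;0 -1 0 -0.5 0;0 -1 0 0 0;0 -1 0 0 0;0 -1 0 0 0;0 -1 0 0 0;0 -1 0 0 0;0 0 0 0 0;0 0 0 0 0"

```text
t: 24.7
tcp_pos: [0.4908, -0.2237, 0.2249]
tool_rot: [0.99, 0.143, 0.001, 0.0]
force: [-0.4, -0.1, 0.1]
finger_gap: -0.002
gripper_force: 0.0
```

```bash
python3 - <<'E'
from station import readout,cams
import cv2,numpy as np
from h import *
yaw=np.radians(16.4);c,s=np.cos(yaw),np.sin(yaw);M=np.array([[c,-s],[s,c]]);o=np.array([.5688,-.0295])
for n in('top','wrist'):
    d=cams.snapshot(n);cv2.imwrite(f'pics/{n}9.png',d['pixels'][:,:,::-1])
    h=cv2.cvtColor(d['pixels'],cv2.COLOR_RGB2HSV)
    m=((h[...,0]<8)|(h[...,0]>172))&(h[...,1]>170)&(h[...,2]>70)
    k,l,st,ce=cv2.connectedComponentsWithStats(m.astype(np.uint8))
    for i in range(1,k):
        if st[i,4]>15:
            v,u=np.nonzero(l==i)
            f=np.array([M.T@(ray(d,p,.068)[:2]-o)*1e3 for p in zip(u,v)])
            print(n,st[i],'x',f[:,0].min().round(),f[:,0].max().round(),'y',f[:,1].min().round(),f[:,1].max().round())
E
```

```text
top [329 182  27  13 153] x 1.0 17.0 y -202.0 -125.0
wrist [ 228   12   97   25 2230] x -0.0 17.0 y -204.0 -129.0
wrist [468  30  42  26 441] x -13.0 5.0 y -351.0 -318.0
```

```bash
python3 -c "
from station import sign_off
print(sign_off())"
```

```text
the job is handed in; nothing more can be done
None
```

I've handed the job in with the casting home against both pins and the lever locked. The casting measured about x 10.5, y 52.5 mm with about 0.02 rad yaw before clamping. After the lever snapped over, the red grip measured where a locked lever should be. I didn't re-measure the casting or check the foot's force after clamping, and no verdict came back.

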